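# Open a dust-extraction iris damper, then set it to its mark

## Robot

A 7-joint arm with a two-finger parallel gripper is mounted at the origin on the work surface. World frame = base frame: x ahead of the robot, y to its left, z up, the work surface at z = 0. Lengths are in m, angles in rad, forces in N, time in s.
With the tool pointing down it reaches from about 0.425 to 0.875 m from the base axis. Payload 4.7 kg.
Tool frame: the origin (TCP) lies between the finger pads; the fingertips stand 14 mm ahead of it and the grasp point (between the pads) lies 5 mm behind it; z points along the fingers, y is the line along which they close (so a half turn about z gives the same grasp; the last joint's range is limited). The gripper opens to 87 mm and grips with 3 to 60 N. Pads are 19 mm wide; open, the fingers measure 117 mm over their backs; the gripper's body (75 mm by 190 mm) begins 51 mm behind the grasp point.
Start: joints at [1.14, 0.321, -0.07, 1.45, 0.023, 1.371, -0.057], TCP at [0.28, -0.587, 0.206] pointing down, gripper open.
Joint ranges: [-2.86, 2.86], [-0.3, 2.09], [-1.38, 1.24], [0.06, 2.45], [-1.56, 4.7], [0.09, 2.05], [-2.69, 2.69]. Speed limits (rad/s): [2.57, 2.57, 3.14, 3.14, 3.14, 3.14, 3.14].

## Interface

Orientations are given as a rotation vector (axis times angle).
In Python, from bench import ctrl gives the robot as it stands.
- The arm moves only by the tool step_arm, never from a script. Its argument "commands" is a list of rows, each an object with "travel": the shift along the tool's x, y, z in m, a list of three; "turn": the turn, a rotation vector about the tool's x, y, z in degrees, a list of three. A call has 1 to 5 rows; each row is the pose to reach, as a shift and turn from the pose commanded when the call began, along the tool's axes at that moment; what a row does not reach only later rows make up. A row lasts 1/10 s, in which the tool goes at most 50 mm and 8.59 degrees, less where a joint would pass 70% of its speed; a pose out of reach is approached as far as the arm can. A call with a gripper value outside its range is refused whole. "gripper" is the opening, from 0 (shut) to 1 (fully open), set as the call begins (left out, the last holds). The fingers move at their own pace and stop on an object; "force" is the grip in N (left out, the last holds). Time passes only in rows, so rows that repeat a pose let the fingers close. It gives the time, the measured TCP pose, the force, the opening and the grip force at its end, in the units of the state.
- ctrl.get_state(): the state, without advancing time (a new reading comes with each control period).
- ctrl.get_image(name): name is "scene" or "top"; returns the picture (400x640x3 uint8, red, green, blue); there is no depth.
- ctrl.camera_model(name): a dict with "fx", "fy", "cx", "cy" (pixels), "k1" (the pictures are not rectified: a ray, as slopes to the right and down, at radius r is drawn at 1 + k1 r^2 times it, then the intrinsics apply), "R" (3x3) and "t" (3): a world point X has camera coordinates R X + t. Camera axes: x right, y down, z forward; pixel columns grow to the right and rows downward; lengths in m; the calibration is good to about 2 mm. A picture is of the moment at which its call begins. camera_model takes no time and is no camera call.
- ctrl.close_job(): hands the job in; it is judged then, once.
The state is a dict: "time": time; "joint_positions": joint angles; "qd": joint speeds; "joint_torque": joint torques, N m; "position": TCP position; "tool_rot": TCP orientation; "ft_force": force on the tool from outside, world axes, zero at the start; "torque": the same for the moment, N m; "grip_width": opening from 0.0 (shut) to 1.0 (fully open); "grip_force": force on a finger pad.
Only numpy, scipy, OpenCV 4.12 (cv2) and the standard library are available. Lean on these libraries where they do the work, as an engineer would, in place of code of your own. Each camera call takes 0.05 s, during which the arm holds its last target. There are 200 camera calls.

## Task

Free the blades of the bench's dust-extraction iris damper of paper dust: push its lever round all the way to the open stop, at the wide end of the black wedge on the scale, then push it back until the lever lies centred over the red set-point tab, and leave it there. Only push the lever, never grip it, and do not shift the red tab or the brass weight, paste jar, sanding block and bone folder.

Things in the scene. Friction and masses are not known exactly. Their poses are not given: they have to be found in the camera images.
- damper: Galvanised iris damper of an 80 mm duct, screwed to the bench, fixed, upright axis. Origin: on the axis, on the bench top; z up; its -x side is the middle of the scale. Bench flange radius 72 mm; casing radius 68 mm, top 87 mm up; above it on the axis the round inlet, radius 51 mm, up to 122 mm.
- open_end (a point): Open end of the scale, under the lever when fully open: 73 mm from the axis, 89 mm up. The white scale plate (59 to 86 mm from the axis) has black ticks and a black wedge, wide at this end and thin at the shut end. Small upturned ears, up to 100 mm high and 69 to 83 mm from the axis, stand 4 mm past both ends of the lever's travel.
- iris (a joint): Turn of the ring and lever, rad: 0 nearly shut, 1.6 fully open at its stop; grows counter-clockwise from above. In the damper's frame the lever points along angle (pi - 0.8 + value) from +x about z. Dry friction 0.45 N m (about 4 N at the peg); it stays where left. Lever: flat steel strip 9 mm wide, 94 to 98 mm above the bench, out to 126 mm from the axis, with a black centre line.
- tab (a joint): Place of the red set-point tab on the scale, rad, counted just like joint iris: the lever is centred over the tab when both values agree. It is clipped on stiffly and must not be pushed.
- iris_knob (a point): Middle of the upright black grip peg at the end of the lever: 18 mm across, 38 mm tall (98 to 136 mm above the bench), 118 mm from the damper's axis. Axes: x radially outward, y along the arc towards open, z up. Nothing stands beside the peg below it but the bench, 98 mm down.
- iris_pointer (a point): Point on the lever's centre line, 86 mm from the axis, at mid-thickness of the strip (95.5 mm up), above the scale's rim.
- tab_mark (a point): Centre of the red tab's top, 86 mm from the axis, 91.5 mm up; the tab is 13 mm wide along the arc and reaches from 81 to 97 mm from the axis; the lever passes 2 mm above it.
- weight: Loose brass paper weight, round, 60 mm across, 74 mm tall, with a knob; origin: centre of its underside. Leave alone.
- paste_jar: Loose closed paste jar, 64 mm across, 85 mm tall; origin: centre of its underside. Leave alone.
- sanding_block: Loose cork sanding block, 105 x 58 x 36 mm, long along its x; origin: centre of its underside. Leave alone.
- folder: Loose ivory-coloured bone folder lying flat, 147 x 22 x 6 mm, long along its x; origin: centre of its underside. Leave alone.

How it is judged:
By the outcome, as a careful person would: the job done as asked, in the order asked, and still so for the second after the job is handed in, with the robot touching nothing.
It also fails if it takes over 58 s, if anything falls off the work surface, if the arm or the gripper's body presses on something with over 40 N, if the wrist force passes 120 N, or if a joint passes its speed limit or range.

## Working session

There is one attempt and no reset: what is moved stays moved. The work goes in short steps, Python scripts to look and compute and a tool call to move; the robot and the scene stay as the last step left them, time stands still between calls to the robot, and variables do not carry over. Pictures are saved under pics/ and viewed, at most 10 in all, crops included, and the job is handed in when it is done.

Besides the shell and the picture viewer there is one more tool, called after "Call:" as name(argument=value, ...) on one line, values as JSON. step_arm: Moves the arm, as the interface text tells. Its arguments: {"type":"object","properties":{"commands":{"type":"array"},"gripper":{"type":"number"},"force":{"type":"number"}},"required":["commands"]}

```bash
mkdir -p pics; ls; python3 - <<'E'
from bench import ctrl
import cv2
for n in("top","scene"):
    im=ctrl.get_image(n); cv2.imwrite(f"pics/{n}0.png",im[:,:,::-1])
    m=ctrl.camera_model(n); print(n,m)
s=ctrl.get_state(); print(s)
E
```

```text
pics
top {'fx': 374.75424803251605, 'fy': 374.75424803251605, 'cx': 319.3250388207707, 'cy': 201.1159600289284, 'k1': -0.051782721769030884, 'R': array([[ 0.02108588, -0.99977593, -0.00186506],
       [-0.99341001, -0.02074134, -0.11272245],
       [ 0.11265851,  0.00422962, -0.99362476]]), 't': array([0.03884609, 0.56287239, 0.85390277])}
scene {'fx': 429.25947855330116, 'fy': 429.25947855330116, 'cx': 317.32677617317574, 'cy': 197.92662077968026, 'k1': -0.05008972962722234, 'R': array([[-0.618034  ,  0.78596249, -0.0172319 ],
       [ 0.56461351,  0.42851279, -0.70539944],
       [-0.54703341, -0.4456902 , -0.70860052]]), 't': array([ 0.28459598, -0.2690436 ,  1.38789068])}
{'time': 0.1, 'joint_positions': array([ 1.14007843,  0.32175294, -0.07008085,  1.45154267,  0.02257299,
        1.37079762, -0.0568937 ]), 'qd': array([ 0.00063474, -0.00148447,  0.00074097, -0.00065037, -0.0005606 ,
       -0.00029217, -0.00155245]), 'joint_torque': array([-2.56959083e-04, -4.92572021e+01, -4.05977201e-01, -3.13397813e+01,
       -6.42258581e-02,  3.95616435e-02,  9.77987202e-05]), 'position': array([ 0.27942931, -0.58629737,  0.20527341]), 'tool_rot': array([-3.06258819e+00, -6.92644951e-01,  6.96387139e-04]), 'ft_force': array([ 0.44001951, -0.60195327,  0.20490534]), 'torque': array([ 0.00944101,  0.0289211 , -0.04490986]), 'grip_force': 0.0, 'grip_width': 0.9972961516837537}
```

View pics/top0.png

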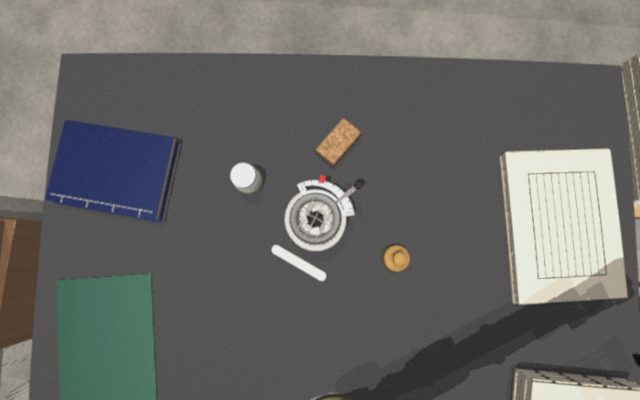

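View pics/scene0.png

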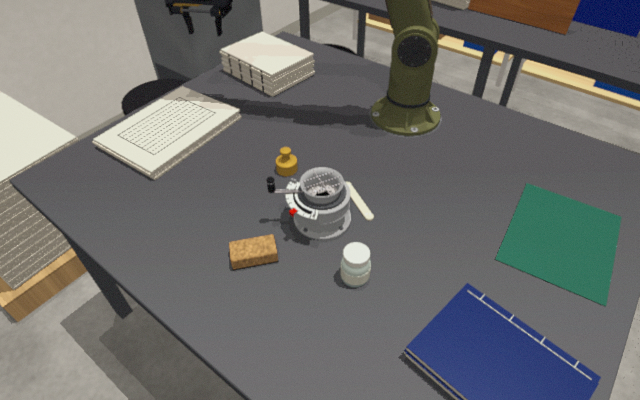

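The top view shows the damper at about (315,218), lever peg at (361,184), red tab at (322,180), jar at (245,178), block at (339,142), weight at (397,258) and folder at (299,262). I'll enlarge both views.

```bash
python3 - <<'E'
import cv2
a=cv2.imread("pics/top0.png")[160:260,265:385]; cv2.imwrite("pics/c1.png",cv2.resize(a,None,fx=6,fy=6,interpolation=cv2.INTER_CUBIC)[:600])
a=cv2.imread("pics/scene0.png")[160:240,255:365]; cv2.imwrite("pics/c2.png",cv2.resize(a,None,fx=7,fy=7,interpolation=cv2.INTER_CUBIC))
E
```

```text
(no output)
```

View pics/c1.png

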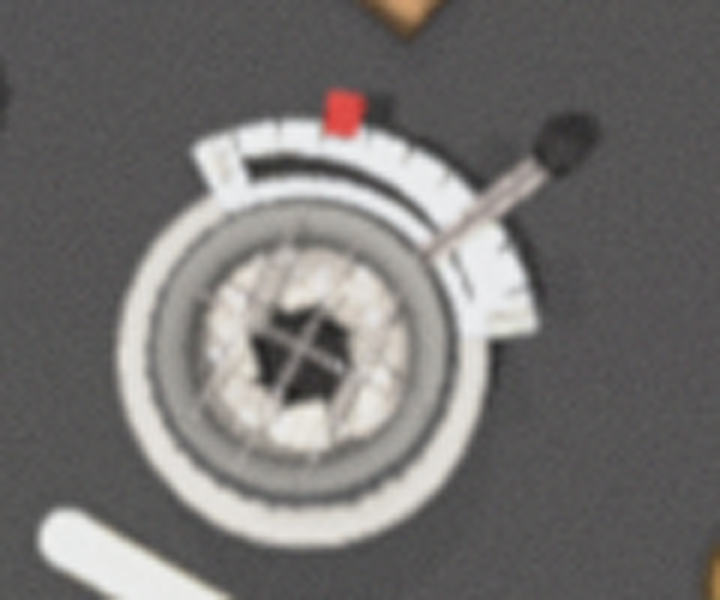

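View pics/c2.png

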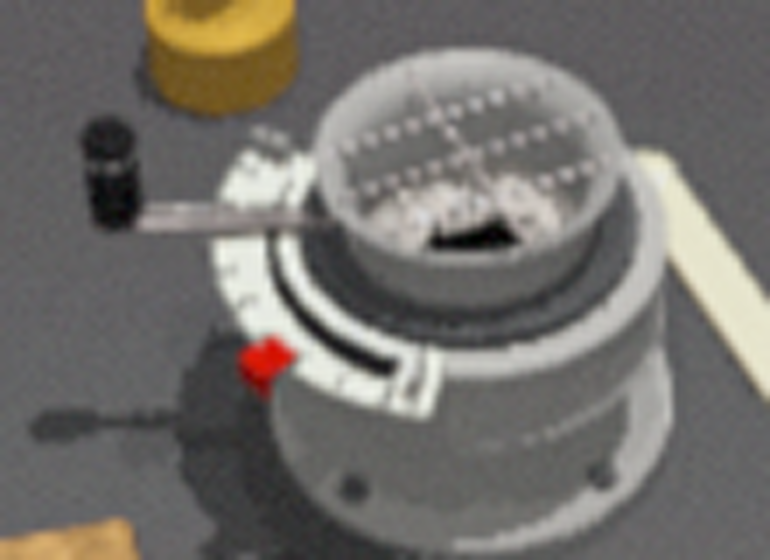

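```bash
cat > h.py <<'E'
import numpy as np
from bench import ctrl
M={n:ctrl.camera_model(n) for n in("top","scene")}
def proj(n,X):
    m=M[n]; c=m["R"]@np.asarray(X)+m["t"]; s=c[:2]/c[2]; s=s*(1+m["k1"]*(s@s))
    return np.array([m["fx"]*s[0]+m["cx"],m["fy"]*s[1]+m["cy"]])
def pol(d,r,a,z): return [d[0]+r*np.cos(a),d[1]+r*np.sin(a),z]
def px1(u,v): return np.array([265+(u+.5)/6-.5,160+(v+.5)/6-.5])
def px2(u,v): return np.array([255+(u+.5)/7-.5,160+(v+.5)/7-.5])
E
cat > fit.py <<'E'
from h import *
from scipy.optimize import least_squares
pi=np.pi
def f(p,lab=False):
    d=p[:2]; A=lambda v:p[2]+pi-.8+v; o=[]
    def c(n,r,a,z,q): o.append(proj(n,pol(d,r,a,z))-q)
    rim=lambda n,z,R:np.array([proj(n,pol(d,R,t,z)) for t in np.linspace(0,2*pi,180)])
    t=rim("top",.122,.051,); l,h=t.min(0),t.max(0)
    o+= [l-px1(148,197),h-px1(455,507)]
    s=rim("scene",.122,.051); l,h=s.min(0),s.max(0)
    o+= [l-px2(314,46),h-px2(626,262)]
    c("top",.118,A(p[3]),.117,px1(566,144)); c("scene",.118,A(p[3]),.136,px2(108,132)); c("scene",.118,A(p[3]),.098,px2(115,222))
    c("top",.089,A(p[4]),.0915,px1(345,113)); c("scene",.089,A(p[4]),.0915,px2(267,356))
    e=.004/.076+.02
    c("top",.086,A(-e),.09,px1(538,327)); c("top",.086,A(1.6+e),.09,px1(193,148)); c("scene",.086,A(1.6+e),.09,px2(430,418))
    return np.array(o) if lab else np.concatenate(o)
r=least_squares(f,[.6,0,pi,.5,1.],loss="soft_l1")
print(r.x); print(f(r.x,True).round(1)); p=r.x
for v in(p[3],p[4],1.6): a=p[2]+pi-.8+v; print(np.round(np.degrees(a),1),np.round(pol(p,.118,a,0),4))
E
sed -i 's/\.051,)/.051)/' fit.py; python3 fit.py
python3 - <<'E'
from h import *
m=M["top"]
import scipy.optimize as so
for n,q,z in(("jar",(245,172),.085),("weight",(397,257),.05),("block",(339,140),.036),("folder",(299,262),.006)):
    print(n,so.fsolve(lambda x:proj("top",[x[0],x[1],z])-q,[.6,0]).round(3))
from scipy.spatial.transform import Rotation as R
print(R.from_rotvec(ctrl.get_state()["tool_rot"]).as_matrix().round(3))
E
```

```text
[0.5163981  0.05873394 2.76444598 0.30002114 1.027686  ]
[[ 1.6  1.3]
 [-1.3 -2.2]
 [-0.   0.7]
 [-0.5 -0.1]
 [-0.9  0. ]
 [-0.1  0. ]
 [ 0.4 -0.9]
 [-0.1  0.7]
 [ 0.4 -0.5]
 [-1.8 -7. ]
 [ 0.8 -0. ]
 [-0.7 -1.4]]
309.7 [ 0.5918 -0.032   0.    ]
351.4 [0.6331 0.0412 0.    ]
384.2 [0.624  0.1072 0.    ]
jar [0.618 0.219]
weight [ 0.435 -0.129]
block [0.71  0.007]
folder [0.417 0.096]
[[ 0.903  0.43  -0.001]
 [ 0.43  -0.903  0.002]
 [-0.    -0.002 -1.   ]]
```

```bash
sed -i 's/e=.004.*/e=p[5]/; s/,1\.\]/,1.,.1]/' fit.py; python3 fit.py
```

```text
[0.51728246 0.05884749 2.6793014  0.37780408 1.11171152 0.18153586]
[[ 1.5  0.9]
 [-1.3 -2.6]
 [-0.2  0.9]
 [-0.7  0.2]
 [-0.7 -0.1]
 [-0.3  0. ]
 [ 0.2 -0.9]
 [-0.1  0.3]
 [ 0.2 -0.3]
 [-0.2  0. ]
 [-0.1  0. ]
 [-0.  -1. ]]
309.3 [ 0.5921 -0.0324  0.    ]
351.4 [0.6339 0.0411 0.    ]
379.3 [0.6286 0.0979 0.    ]
```

```bash
cat > go.py <<'E'
import sys
from h import *
from scipy.spatial.transform import Rotation as R
def go(phi,z,r=.118,dt=0,d=(.5173,.0588)):
    "travel and turn to straddle the lever at angle phi (deg), dt m along arc"
    s=ctrl.get_state(); T=R.from_rotvec(s["tool_rot"]); a=np.radians(phi)
    x=-np.array([np.cos(a),np.sin(a),0]); y=np.array([-np.sin(a),np.cos(a),0])
    p=np.array([*d,z])-x*r+y*dt
    G=R.from_matrix(np.c_[x,y,[0,0,-1]])
    print("t",s["time"],"pos",s["position"].round(4),"q",s["joint_positions"].round(2),"F",s["ft_force"].round(1))
    print("travel",T.inv().apply(p-s["position"]).round(4),"turn",np.degrees((T.inv()*G).as_rotvec()).round(2))
if __name__=="__main__": go(*map(float,sys.argv[1:]))
E
python3 go.py 309.3 .205
```

```text
t 0.1 pos [ 0.2794 -0.5863  0.2053] q [ 1.14  0.32 -0.07  1.45  0.02  1.37 -0.06] F [ 0.4 -0.6  0.2]
travel [ 0.5205 -0.3654  0.0009] turn [-7.0000e-02 -9.0000e-02 -1.0381e+02]
```

Call:
step_arm(commands=[{"travel": [0.035,-0.024,0],"turn": [0,0,-7]},{"travel": [0.07,-0.048,0],"turn": [0,0,-14]},{"travel": [0.105,-0.073,0],"turn": [0,0,-21]},{"travel": [0.14,-0.098,0],"turn": [0,0,-28]},{"travel": [0.174,-0.122,0],"turn": [0,0,-35]}], gripper=0.55)

```text
time: 0.6
position: [0.3847, -0.3998, 0.2059]
tool_rot: [-2.709, -1.589, 0.0]
ft_force: [-0.5, -0.0, 0.7]
grip_width: 0.632
grip_force: 0.0
```

```bash
python3 go.py 309.3 .205
```

```text
t 0.6 pos [ 0.3847 -0.3998  0.2059] q [ 0.99  0.13 -0.26  1.68  0.03  1.33  0.22] F [-0.5 -0.   0.7]
travel [0.4218 0.0017 0.0009] turn [-3.000e-02 -2.000e-02 -6.851e+01]
```

Call:
step_arm(commands=[{"travel": [0.043,0,0],"turn": [0,0,-7]},{"travel": [0.086,0,0],"turn": [0,0,-14]},{"travel": [0.129,0,0],"turn": [0,0,-21]},{"travel": [0.172,0,0],"turn": [0,0,-28]},{"travel": [0.215,0,0],"turn": [0,0,-35]}])

```text
time: 1.1
position: [0.4905, -0.213, 0.206]
tool_rot: [-2.107, -2.33, 0.001]
ft_force: [1.4, -0.5, -0.1]
grip_width: 0.553
grip_force: 0.0
```

```bash
python3 go.py 309.3 .205
```

```text
t 1.1 pos [ 0.4905 -0.213   0.206 ] q [ 0.8   0.1  -0.46  1.72  0.05  1.33  0.42] F [ 1.4 -0.5 -0.1]
travel [0.1694 0.1192 0.0009] turn [-3.000e-02  0.000e+00 -3.354e+01]
```

Call:
step_arm(commands=[{"travel": [0.034,0.024,0],"turn": [0,0,-7]},{"travel": [0.068,0.048,0],"turn": [0,0,-14]},{"travel": [0.102,0.072,0],"turn": [0,0,-21]},{"travel": [0.136,0.096,0],"turn": [0,0,-28]},{"travel": [0.169,0.119,0],"turn": [0,0,-33.5]}])

```text
time: 1.6
position: [0.5928, -0.0335, 0.2059]
tool_rot: [-1.346, -2.838, 0.0]
ft_force: [0.8, -0.1, 0.0]
grip_width: 0.551
grip_force: 0.0
```

```bash
python3 - <<'E'
from h import *
import cv2
a=ctrl.get_image("top")[140:260,250:400]; b=ctrl.get_image("scene")[110:270,230:390]
cv2.imwrite("pics/d1.png",cv2.hconcat([cv2.resize(a[...,::-1],(400,320),interpolation=2),cv2.resize(b[...,::-1],(400,400),interpolation=2)[:320]]))
E
python3 go.py 309.3 .205
```

```text
t 1.7 pos [ 0.5937 -0.0272  0.2059] q [ 0.55  0.26 -0.65  1.58  0.16  1.36  0.58] F [0.6 0.6 0.4]
travel [-0.0031 -0.0047  0.0009] turn [ 0.21 -0.2   0.34]
```

View pics/d1.png

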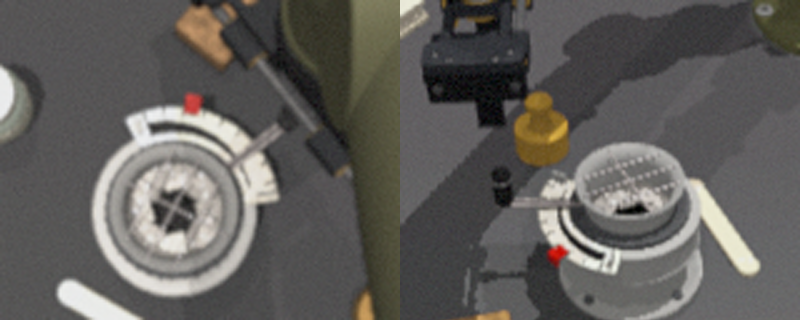

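Call:
step_arm(commands=[{"travel": [-0.003,-0.005,0.02],"turn": [0,0,0]},{"travel": [-0.003,-0.005,0.04],"turn": [0,0,0]},{"travel": [-0.003,-0.005,0.05],"turn": [0,0,0]},{"travel": [-0.003,-0.005,0.055],"turn": [0,0,0]},{"travel": [-0.003,-0.005,0.055],"turn": [0,0,0]}])

```text
time: 2.2
position: [0.5901, -0.0408, 0.1508]
tool_rot: [-1.353, -2.834, 0.001]
ft_force: [-0.2, -0.2, 0.3]
grip_width: 0.546
grip_force: 0.0
```

```bash
python3 - <<'E'
from h import *
import cv2
a=ctrl.get_image("top")[140:260,250:400]; b=ctrl.get_image("scene")[130:230,230:330]
cv2.imwrite("pics/d2.png",cv2.hconcat([cv2.resize(a[...,::-1],(400,320),interpolation=2),cv2.resize(b[...,::-1],(400,400),interpolation=2)[:320]]))
E
python3 go.py 309.3 .122
```

```text
t 2.3 pos [ 0.5909 -0.0406  0.152 ] q [ 0.56  0.29 -0.64  1.65  0.18  1.25  0.57] F [-0.1 -0.1 -0.1]
travel [0.0056 0.0059 0.03  ] turn [ 0.04  0.05 -0.32]
```

View pics/d2.png

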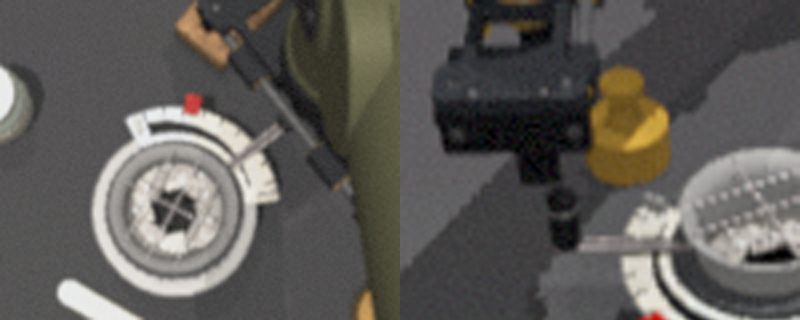

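Call:
step_arm(commands=[{"travel": [0.005,0.005,0.005],"turn": [0,0,0]},{"travel": [0.005,0.005,0.012],"turn": [0,0,0]},{"travel": [0.005,0.005,0.02],"turn": [0,0,0]},{"travel": [0.005,0.005,0.028],"turn": [0,0,0]},{"travel": [0.005,0.005,0.029],"turn": [0,0,0]}])

```text
time: 2.8
position: [0.5901, -0.0337, 0.1205]
tool_rot: [-1.352, -2.833, 0.002]
ft_force: [0.8, 0.1, -0.1]
grip_width: 0.55
grip_force: 0.0
```

```bash
python3 go.py 309.3 .122
```

```text
t 2.8 pos [ 0.5901 -0.0337  0.1205] q [ 0.54  0.32 -0.63  1.69  0.2   1.2   0.54] F [ 0.8  0.1 -0.1]
travel [-0.0002  0.0023 -0.0015] turn [-0.11 -0.1  -0.32]
```

Call:
step_arm(commands=[{"travel": [0.0002,0.0062,-0.001],"turn": [0,0,-3]},{"travel": [0.0007,0.0123,-0.001],"turn": [0,0,-6]},{"travel": [0.0015,0.0185,-0.001],"turn": [0,0,-9]},{"travel": [0.0026,0.0245,-0.001],"turn": [0,0,-12]},{"travel": [0.004,0.0305,-0.001],"turn": [0,0,-15]}])

```text
time: 3.3
position: [0.6126, -0.0113, 0.1232]
tool_rot: [0.969, 2.988, -0.0]
ft_force: [-0.1, -0.0, -0.6]
grip_width: 0.549
grip_force: 0.0
```

Call:
step_arm(commands=[{"travel": [0.0002,0.0062,0],"turn": [0,0,-3]},{"travel": [0.0007,0.0123,0],"turn": [0,0,-6]},{"travel": [0.0015,0.0185,0],"turn": [0,0,-9]},{"travel": [0.0026,0.0245,0],"turn": [0,0,-12]},{"travel": [0.004,0.0305,0],"turn": [0,0,-15]}])

```text
time: 3.8
position: [0.6273, 0.0158, 0.1231]
tool_rot: [-0.57, -3.089, 0.0]
ft_force: [0.2, -0.7, 0.4]
grip_width: 0.552
grip_force: 0.0
```

```bash
python3 go.py 339.3 .122
```

```text
t 3.8 pos [0.6273 0.0158 0.1231] q [ 0.5   0.42 -0.72  1.59  0.29  1.24  0.93] F [ 0.2 -0.7  0.4]
travel [0.0001 0.0014 0.0011] turn [-0.01 -0.   -0.21]
```

```bash
python3 - <<'E'
from h import *
import cv2
a=ctrl.get_image("top")[140:260,250:400]; b=ctrl.get_image("scene")[130:250,230:350]
cv2.imwrite("pics/d3.png",cv2.hconcat([cv2.resize(a[...,::-1],(400,320),interpolation=2),cv2.resize(b[...,::-1],(400,400),interpolation=2)[:320]]))
print(ctrl.get_state()["ft_force"])
E
```

```text
[0.29403824 0.16217939 0.02465066]
```

View pics/d3.png

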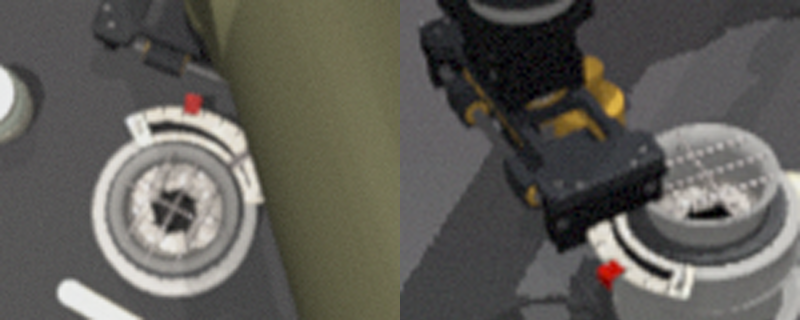

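```bash
python3 - <<'E'
from h import *
t=np.array([.774,.633,0]);p=np.array([.5909,-.0406,.138])
for k in(-.031,.031): print(proj("scene",p+k*t),proj("top",p+k*t))
a=np.radians(339.5);t=np.array([-np.sin(a),np.cos(a),0]);p=np.array([.6273,.0158,.109])
for k in(-.031,.031): print("now",proj("scene",p+k*t),proj("top",p+k*t))
print("peg",proj("scene",[.592,-.0324,.136]),proj("top",[.592,-.0324,.136]))
E
```

```text
[268.13621669 167.20984091] [372.452924   194.11025205]
[266.42235926 185.36685269] [353.87941494 171.05749183]
now [269.72478254 196.37071872] [349.13770265 172.84454856]
now [282.48985592 213.23533529] [322.65609006 162.50369816]
peg [269.68110135 178.44251693] [359.12697595 182.09689998]
```

```bash
python3 - <<'E'
from h import *
import cv2
b=ctrl.get_image("scene")[120:230,230:340]
cv2.imwrite("pics/d4.png",cv2.resize(b[...,::-1],(600,600),interpolation=2))
a=np.radians(339.5);t=np.array([-np.sin(a),np.cos(a),0]);p=np.array([.6273,.0158,.0])
for k,z in((-.031,.109),(.031,.109),(-.095,.179),(.095,.179),(.095,.209),(0,.109),(0,.209)): print(k,z,((proj("scene",p+k*t+[0,0,z])-[230,120])*5.4545).round())
E
```

```text
-0.031 0.109 [217. 417.]
0.031 0.109 [286. 509.]
-0.095 0.179 [131. 205.]
0.095 0.179 [355. 487.]
0.095 0.209 [350. 429.]
0 0.109 [251. 462.]
0 0.209 [228. 279.]
```

View pics/d4.png

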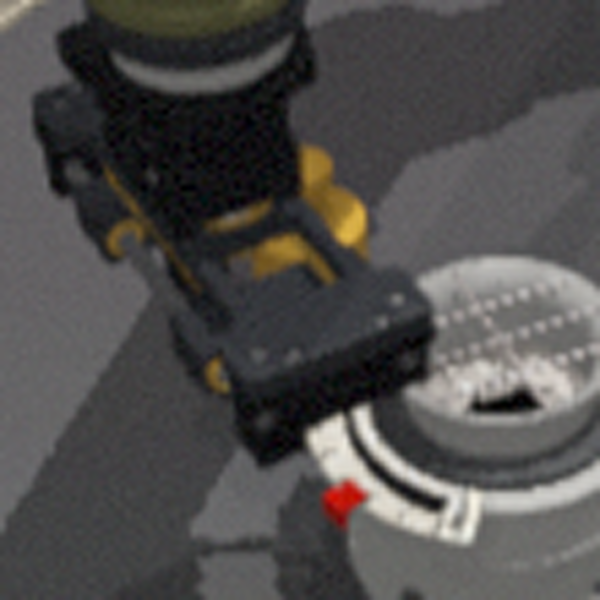

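The body and fingertips appear about 30 mm higher in the picture than the measured pose implies: the end block is at (340,430) and no fingertip shows at (286,509). The fingers therefore passed over the peg. I'll go back and descend further, since there is free space beside the peg.

Call:
step_arm(commands=[{"travel": [0.0007,-0.0123,0],"turn": [0,0,6]},{"travel": [0.0026,-0.0245,0],"turn": [0,0,12]},{"travel": [0.0058,-0.0365,0],"turn": [0,0,18]},{"travel": [0.0102,-0.048,0],"turn": [0,0,24]},{"travel": [0.0158,-0.058,0],"turn": [0,0,30]}])

```text
time: 4.45
position: [0.5911, -0.0341, 0.1232]
tool_rot: [1.363, 2.83, -0.001]
ft_force: [-0.9, -0.8, -0.4]
grip_width: 0.548
grip_force: 0.0
```

Call:
step_arm(commands=[{"travel": [0,0,0.005],"turn": [0,0,0]},{"travel": [0,0,0.01],"turn": [0,0,0]},{"travel": [0,0,0.015],"turn": [0,0,0]},{"travel": [0,0,0.02],"turn": [0,0,0]},{"travel": [0,0,0.02],"turn": [0,0,0]}])

```text
time: 4.95
position: [0.591, -0.0322, 0.102]
tool_rot: [-1.35, -2.834, 0.0]
ft_force: [-0.9, -0.8, -0.2]
grip_width: 0.55
grip_force: 0.0
```

```bash
python3 go.py 309.3 .1
```

```text
t 4.95 pos [ 0.591  -0.0322  0.102 ] q [ 0.54  0.34 -0.63  1.71  0.21  1.17  0.53] F [-0.9 -0.8 -0.2]
travel [-0.0009  0.0006  0.002 ] turn [-0.06 -0.09 -0.25]
```

Call:
step_arm(commands=[{"travel": [0,0,0.005],"turn": [0,0,0]},{"travel": [0,0,0.01],"turn": [0,0,0]},{"travel": [0,0,0.01],"turn": [0,0,0]}])

```text
time: 5.25
position: [0.591, -0.0326, 0.0923]
tool_rot: [-1.352, -2.834, 0.001]
ft_force: [0.2, -0.7, 0.1]
grip_width: 0.551
grip_force: 0.0
```

Call:
step_arm(commands=[{"travel": [0.0002,0.0062,0],"turn": [0,0,-3]},{"travel": [0.0007,0.0123,0],"turn": [0,0,-6]},{"travel": [0.0015,0.0185,0],"turn": [0,0,-9]},{"travel": [0.0026,0.0245,0],"turn": [0,0,-12]}])

```text
time: 5.65
position: [0.6079, -0.0164, 0.0931]
tool_rot: [-1.046, -2.96, 0.004]
ft_force: [-4.2, -1.8, 2.8]
grip_width: 0.549
grip_force: 1.9
```

```bash
python3 go.py 321.3 .092
```

```text
t 5.65 pos [ 0.6079 -0.0164  0.0931] q [ 0.52  0.39 -0.66  1.67  0.26  1.17  0.68] F [-4.2 -1.8  2.8]
travel [-0.0003  0.0021  0.0011] turn [-0.19 -0.06 -0.24]
```

Contact: about 4.5 N against the motion, as expected. I'll continue along the arc.

Call:
step_arm(commands=[{"travel": [0.0002,0.0062,0],"turn": [0,0,-3]},{"travel": [0.0007,0.0123,0],"turn": [0,0,-6]},{"travel": [0.0015,0.0185,0],"turn": [0,0,-9]},{"travel": [0.0026,0.0245,0],"turn": [0,0,-12]},{"travel": [0.004,0.0305,0],"turn": [0,0,-15]}])

```text
time: 6.15
position: [0.6241, 0.0092, 0.0931]
tool_rot: [-0.652, -3.071, 0.005]
ft_force: [-2.5, -1.8, 1.7]
grip_width: 0.556
grip_force: 1.8
```

Call:
step_arm(commands=[{"travel": [0.0002,0.0062,0],"turn": [0,0,-3]},{"travel": [0.0007,0.0123,0],"turn": [0,0,-6]},{"travel": [0.0015,0.0185,0],"turn": [0,0,-9]},{"travel": [0.0026,0.0245,0],"turn": [0,0,-12]},{"travel": [0.004,0.0305,0],"turn": [0,0,-15]}])

```text
time: 6.65
position: [0.6334, 0.0381, 0.0931]
tool_rot: [-0.246, -3.131, 0.005]
ft_force: [-2.1, -3.4, 2.1]
grip_width: 0.547
grip_force: 1.9
```

```bash
python3 go.py 351.3 .092
```

```text
t 6.65 pos [0.6334 0.0381 0.0931] q [ 0.48  0.47 -0.76  1.6   0.34  1.21  1.07] F [-2.1 -3.4  2.1]
travel [-0.0001  0.0029  0.0011] turn [-0.2  -0.06 -0.29]
```

Call:
step_arm(commands=[{"travel": [0.0002,0.0062,0],"turn": [0,0,-3]},{"travel": [0.0007,0.0123,0],"turn": [0,0,-6]},{"travel": [0.0015,0.0185,0],"turn": [0,0,-9]},{"travel": [0.0026,0.0245,0],"turn": [0,0,-12]},{"travel": [0.004,0.0305,0],"turn": [0,0,-15]}])

```text
time: 7.15
position: [0.6349, 0.0685, 0.0932]
tool_rot: [0.164, -3.137, 0.006]
ft_force: [0.6, -4.4, 2.0]
grip_width: 0.554
grip_force: 2.0
```

Call:
step_arm(commands=[{"travel": [0.0002,0.0062,0],"turn": [0,0,-3]},{"travel": [0.0007,0.0123,0],"turn": [0,0,-6]},{"travel": [0.0015,0.0185,0],"turn": [0,0,-9]},{"travel": [0.0026,0.0245,0],"turn": [0,0,-12]},{"travel": [0.0028,0.0255,0],"turn": [0,0,-12.5]}])

```text
time: 7.65
position: [0.6301, 0.0948, 0.0932]
tool_rot: [-0.504, 3.1, -0.003]
ft_force: [2.8, -3.8, -1.1]
grip_width: 0.551
grip_force: 2.1
```

```bash
python3 go.py 378.8 .092
```

```text
t 7.65 pos [0.6301 0.0948 0.0932] q [ 0.46  0.51 -0.86  1.6   0.41  1.22  1.42] F [ 2.8 -3.8 -1.1]
travel [0.0004 0.0022 0.0012] turn [-0.13  0.05 -0.32]
```

Now slow steps of 2 mm (1°) until the force rises at the stop.

Call:
step_arm(commands=[{"travel": [0,0.002,0],"turn": [0,0,-1]},{"travel": [0.0001,0.004,0],"turn": [0,0,-2]},{"travel": [0.0002,0.006,0],"turn": [0,0,-3]},{"travel": [0.0003,0.008,0],"turn": [0,0,-4]},{"travel": [0.0004,0.01,0],"turn": [0,0,-5]}])

```text
time: 8.15
position: [0.6264, 0.1051, 0.0933]
tool_rot: [-0.64, 3.074, -0.001]
ft_force: [3.7, -2.5, -1.9]
grip_width: 0.552
grip_force: 2.2
```

Call:
step_arm(commands=[{"travel": [0,0.002,0],"turn": [0,0,-1]},{"travel": [0.0001,0.004,0],"turn": [0,0,-2]},{"travel": [0.0001,0.004,0],"turn": [0,0,-2]}])

```text
time: 8.45
position: [0.6245, 0.1093, 0.0933]
tool_rot: [-0.693, 3.063, -0.0]
ft_force: [3.4, -1.9, -1.0]
grip_width: 0.549
grip_force: 1.9
```

```bash
python3 go.py 386.8 .092
```

```text
t 8.45 pos [0.6245 0.1093 0.0933] q [ 0.46  0.51 -0.89  1.61  0.42  1.22  1.51] F [ 3.4 -1.9 -1. ]
travel [0.0006 0.0032 0.0013] turn [-0.02  0.07 -1.3 ]
```

Call:
step_arm(commands=[{"travel": [0,0.0015,0],"turn": [0,0,-0.7]},{"travel": [0,0.003,0],"turn": [0,0,-1.5]},{"travel": [0.0001,0.0045,0],"turn": [0,0,-2.2]}])

```text
time: 8.75
position: [0.6229, 0.1122, 0.0933]
tool_rot: [-0.751, 3.049, -0.003]
ft_force: [4.9, -4.5, -1.9]
grip_width: 0.549
grip_force: 3.6
```

Call:
step_arm(commands=[{"travel": [0,0.0015,0],"turn": [0,0,-0.7]},{"travel": [0,0.003,0],"turn": [0,0,-1.5]},{"travel": [0,0.003,0],"turn": [0,0,-1.5]}])

```text
time: 9.05
position: [0.6224, 0.112, 0.0933]
tool_rot: [-0.787, 3.04, -0.008]
ft_force: [6.7, -7.7, -1.7]
grip_width: 0.551
grip_force: 4.8
```

Call:
step_arm(commands=[{"travel": [0,0.0015,0],"turn": [0,0,0]},{"travel": [0,0.003,0],"turn": [0,0,0]},{"travel": [0,0.003,0],"turn": [0,0,0]}])

```text
time: 9.35
position: [0.6224, 0.112, 0.0932]
tool_rot: [-0.783, 3.039, -0.013]
ft_force: [9.5, -11.1, -3.4]
grip_width: 0.55
grip_force: 7.0
```

```bash
cat > see.py <<'E'
from h import *
import cv2
for n in("top","scene"):
    im=ctrl.get_image(n); cv2.imwrite(f"pics/{n}_last.png",im[...,::-1])
E
python3 go.py 386 .092; python3 see.py
```

```text
t 9.35 pos [0.6224 0.112  0.0932] q [ 0.46  0.51 -0.9   1.61  0.43  1.22  1.55] F [  9.5 -11.1  -3.4]
travel [-0.0001 -0.0018  0.0012] turn [-0.49  0.06  2.9 ]
```

The lever is firmly at the open stop: the force rises with no motion, at the angle the fit predicts. Next I push it back with the other finger.

```bash
python3 go.py 371 .092;python3 go.py 378.5 .092
```

```text
t 9.45 pos [0.6224 0.112  0.0932] q [ 0.46  0.51 -0.9   1.61  0.43  1.22  1.55] F [  8.8 -10.9  -2.8]
travel [ 0.0054 -0.032   0.0015] turn [-0.47  0.11 17.89]
t 9.45 pos [0.6224 0.112  0.0932] q [ 0.46  0.51 -0.9   1.61  0.43  1.22  1.55] F [  8.8 -10.9  -2.8]
travel [ 0.0016 -0.0171  0.0013] turn [-0.48  0.08 10.39]
```

Call:
step_arm(commands=[{"travel": [0.0002,-0.01,0],"turn": [0,0,3]},{"travel": [0.001,-0.018,0],"turn": [0,0,7]},{"travel": [0.0022,-0.025,0],"turn": [0,0,11]},{"travel": [0.0038,-0.031,0],"turn": [0,0,14.5]},{"travel": [0.0054,-0.037,0],"turn": [0,0,18]}])

```text
time: 9.95
position: [0.6311, 0.0854, 0.0932]
tool_rot: [0.304, -3.125, -0.004]
ft_force: [0.1, -0.7, -0.2]
grip_width: 0.552
grip_force: 0.0
```

```bash
python3 go.py 371 .092;python3 go.py 356 .092
```

```text
t 9.95 pos [0.6311 0.0854 0.0932] q [ 0.46  0.5  -0.83  1.6   0.39  1.22  1.32] F [ 0.1 -0.7 -0.2]
travel [-0.0012 -0.0044  0.0012] turn [ 0.15 -0.1   0.11]
t 9.95 pos [0.6311 0.0854 0.0932] q [ 0.46  0.5  -0.83  1.6   0.39  1.22  1.32] F [ 0.1 -0.7 -0.2]
travel [ 0.0029 -0.035   0.0011] turn [ 0.13 -0.12 15.11]
```

Call:
step_arm(commands=[{"travel": [0.0002,-0.007,0],"turn": [0,0,3]},{"travel": [0.0006,-0.014,0],"turn": [0,0,6]},{"travel": [0.0012,-0.021,0],"turn": [0,0,9]},{"travel": [0.002,-0.028,0],"turn": [0,0,12]},{"travel": [0.0029,-0.035,0],"turn": [0,0,15]}])

```text
time: 10.45
position: [0.6342, 0.0535, 0.0931]
tool_rot: [-0.103, -3.136, -0.009]
ft_force: [-2.9, 4.3, -0.2]
grip_width: 0.554
grip_force: 1.8
```

```bash
python3 go.py 348 .092
```

```text
t 10.45 pos [0.6342 0.0535 0.0931] q [ 0.48  0.48 -0.78  1.6   0.35  1.21  1.13] F [-2.9  4.3 -0.2]
travel [ 0.0003 -0.0193  0.001 ] turn [ 0.29 -0.24  8.25]
```

Call:
step_arm(commands=[{"travel": [0.0001,-0.004,0],"turn": [0,0,2]},{"travel": [0.0003,-0.008,0],"turn": [0,0,4]},{"travel": [0.0005,-0.012,0],"turn": [0,0,6]},{"travel": [0.0008,-0.016,0],"turn": [0,0,8]}])

```text
time: 10.85
position: [0.634, 0.0336, 0.0931]
tool_rot: [-0.326, -3.124, -0.001]
ft_force: [-1.4, 3.3, 0.6]
grip_width: 0.547
grip_force: 1.8
```

```bash
python3 see.py; python3 go.py 344.2 .092; python3 - <<'E'
import cv2
a=cv2.imread("pics/top_last.png")[160:240,270:370]; b=cv2.imread("pics/scene_last.png")[165:235,255:325]
cv2.imwrite("pics/d5.png",cv2.hconcat([cv2.resize(a,(400,320),interpolation=2),cv2.resize(b,(400,400),interpolation=2)[:320]]))
E
```

```text
t 10.95 pos [0.6344 0.0322 0.0932] q [ 0.49  0.47 -0.75  1.6   0.34  1.2   1.03] F [-1.3  2.2  0.1]
travel [ 0.0023 -0.0061  0.0012] turn [-0.02 -0.    3.88]
```

Call:
step_arm(commands=[{"travel": [0.0001,-0.002,0],"turn": [0,0,1]},{"travel": [0.0003,-0.004,0],"turn": [0,0,2]},{"travel": [0.0003,-0.004,0],"turn": [0,0,2]},{"travel": [0.0003,-0.004,0],"turn": [0,0,2]},{"travel": [0.0003,-0.004,0],"turn": [0,0,2]}])

```text
time: 11.45
position: [0.6335, 0.0286, 0.0932]
tool_rot: [0.378, 3.119, -0.001]
ft_force: [-1.7, 2.1, -0.8]
grip_width: 0.551
grip_force: 1.2
```

```bash
python3 go.py 344.2 .092
```

```text
t 11.45 pos [0.6335 0.0286 0.0932] q [ 0.49  0.46 -0.74  1.61  0.33  1.2   1.01] F [-1.7  2.1 -0.8]
travel [ 0.0021 -0.0025  0.0012] turn [-0.03  0.02  1.98]
```

Backing off and lifting clear for a look.

Call:
step_arm(commands=[{"travel": [0,0.006,0],"turn": [0,0,0]},{"travel": [0,0.012,0],"turn": [0,0,0]},{"travel": [0,0.012,-0.015],"turn": [0,0,0]},{"travel": [0,0.012,-0.04],"turn": [0,0,0]},{"travel": [0,0.012,-0.08],"turn": [0,0,0]}])

```text
time: 11.95
position: [0.635, 0.0399, 0.173]
tool_rot: [-0.377, -3.115, 0.002]
ft_force: [1.1, 0.1, -0.8]
grip_width: 0.547
grip_force: 0.0
```

Call:
step_arm(commands=[{"travel": [0,-0.04,-0.03],"turn": [0,0,0]},{"travel": [0,-0.08,-0.05],"turn": [0,0,0]},{"travel": [0,-0.12,-0.05],"turn": [0,0,0]},{"travel": [0,-0.16,-0.05],"turn": [0,0,0]},{"travel": [0,-0.18,-0.05],"turn": [0,0,0]}])

```text
time: 12.45
position: [0.5924, -0.1398, 0.2248]
tool_rot: [0.386, 3.116, -0.006]
ft_force: [0.1, -0.4, -0.9]
grip_width: 0.548
grip_force: 0.0
```

```bash
python3 see.py; python3 go.py 344.2 .092; python3 - <<'E'
import cv2
a=cv2.imread("pics/top_last.png")[165:215,290:340]; b=cv2.imread("pics/scene_last.png")[175:235,265:325]
cv2.imwrite("pics/d6.png",cv2.hconcat([cv2.resize(x,(400,400),interpolation=2) for x in(a,b)]))
E
```

```text
t 12.55 pos [ 0.5925 -0.1398  0.2244] q [ 0.77  0.3  -0.72  1.51  0.2   1.4   1.36] F [-0.6  0.7 -0.5]
travel [0.004  0.1712 0.1318] turn [-0.18  0.08  1.56]
```

View pics/d6.png

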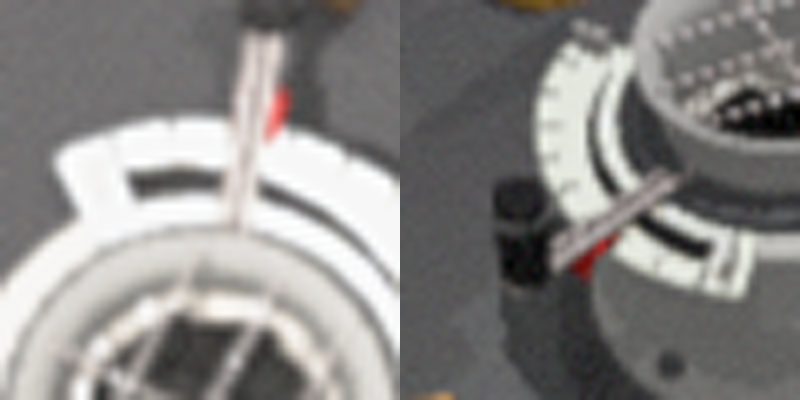

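Left half (top): the lever centre is at about x=253 and the red tab shows only on its right, to x=290, so its centre is about 264. The lever is some 2–3 mm short (towards open). I'll measure it in code.

```bash
cat > meas.py <<'E'
from h import *
import cv2
from scipy.optimize import brentq
d=(.5173,.0588)
im=cv2.imread("pics/top_last.png").astype(float)
for v in range(169,181):
    row=im[v,312:334]; g=row[:,1]; print(v,g.astype(int), (row[:,2]-g).clip(0).astype(int).tolist() if v>174 else "")
def colat(a,v,z): # column where ray at angle a, height z crosses row v
    r=brentq(lambda r:proj("top",pol(d,r,a,z))[1]-v,.04,.16); return proj("top",pol(d,r,a,z))[0]
def ang(u,v,z): return np.degrees(brentq(lambda a:colat(a,v,z)-u,-.6,.5))
for v in(170,172,174): 
    w=(im[v,312:334,1]-85).clip(0); w[18:]=0; u=(w*np.arange(312,334)).sum()/w.sum(); print(v,u.round(2),"lever",ang(u,v,.098))
o=cv2.imread("pics/top0.png").astype(float)
w=(o[:,:,2]-o[:,:,1]-40).clip(0); w[:,:315]=0;w[:,330:]=0;w[:170]=0;w[190:]=0
V,U=np.mgrid[:400,:640]; u,v=(w*U).sum()/w.sum(),(w*V).sum()/w.sum(); print("tab",u,v,ang(u,v,.0915))
E
python3 meas.py
```

```text
169 [109 110 102 102  99 101 100 105 123 149 133 132 149 110  96  81  78  76
  81  90  95 104] 
170 [110 109 108 101 102  99 101 108 147 186 174 188 201 142 100  86  81  79
  87 102 110 106] 
171 [113 115 112 108 106 100  99 109 156 200 188 204 209 149 102  86  77  85
  99 112 112 111] 
172 [109 116 111 113 106 103 100 112 162 208 182 206 200 140 102  87  79  89
 108 114 116 117] 
173 [114 113 112 112 109 100 102 118 173 213 188 204 180 126  93  76  78  89
 106 112 113 112] 
174 [112 113 114 114 111  99 106 128 187 216 190 209 165 107  90  79  80  90
 110 112 115 110] 
175 [115 112 115 113 110 101 106 142 199 208 192 215 151  96  77  80  72  87
 102 107 113 108] [5, 2, 2, 4, 3, 1, 3, 10, 14, 10, 11, 10, 21, 27, 6, 0, 4, 2, 1, 5, 2, 3]
176 [112 114 112 113 110 100 102 157 209 191 190 218 142  83  79  79  80  80
  89 112 111 112] [3, 1, 2, 3, 3, 0, 7, 9, 14, 13, 12, 11, 52, 75, 29, 2, 0, 1, 2, 0, 4, 0]
177 [112 110 114 107 104 105 112 174 224 192 194 222 140  75  75  78  76  77
  92 111 116 110] [2, 3, 1, 3, 5, 0, 3, 11, 7, 9, 14, 16, 88, 115, 40, 0, 0, 2, 0, 4, 2, 2]
178 [117 114 114 114 107 102 108 168 222 188 196 204 132  80  78  76  77  78
  91 110 111 117] [0, 5, 1, 0, 2, 1, 5, 13, 7, 12, 16, 35, 109, 113, 32, 1, 0, 2, 1, 2, 2, 1]
179 [159 166 168 161 153 147 136 175 220 190 204 181 116  75  74  75  76  81
  87 112 116 111] [0, 0, 0, 0, 0, 0, 7, 14, 6, 11, 17, 53, 123, 92, 12, 0, 1, 1, 3, 1, 0, 4]
180 [234 241 241 241 238 229 200 193 218 196 214 164 120 121 104  90  84  72
  89 105 111 113] [0, 0, 0, 0, 0, 0, 5, 13, 8, 11, 13, 66, 118, 56, 1, 0, 0, 6, 0, 3, 3, 1]
170 320.97 lever -5.700690730548969
172 320.83 lever -5.8294969225258315
174 320.32 lever -5.497150003309695
tab 321.81050351922033 178.49269085002706 -8.265223451717635
```

```bash
sed -i '/^for v in range(169/,/^    row/d' meas.py; cat >> meas.py <<'E'
L=[]
for v in range(171,179):
    g=im[v,:,1]; bl,br=g[314:318].mean(),g[326:329].mean(); pk=205
    l=next(c for c in range(317,322) if g[c]>(bl+pk)/2); r=next(c for c in range(327,320,-1) if g[c]>(br+pk)/2)
    hl,hr=(bl+pk)/2,(br+pk)/2
    ul=l-(g[l]-hl)/(g[l]-g[l-1]); ur=r+(g[r]-hr)/(g[r]-g[r+1]); L.append(ang((ul+ur)/2,v,.098)); print(v,ul.round(2),ur.round(2),round(L[-1],2))
print("lever",np.mean(L))
# model expectation: lever centred on tab vs -> columns at row 177
for a in(-5,-6,-7,-8): print(a,[round(colat(np.radians(a),177,z),2) for z in(.098,.0915)])
# red extent now and originally
for n in("top0","top_last"):
    q=cv2.imread(f"pics/{n}.png").astype(float); s=(q[:,:,2]-q[:,:,1])
    print(n,[s[v,315:330].astype(int).tolist() for v in(176,178,180)])
# scene peg: dark centroid near
E
python3 meas.py | tail -22
```

```text
170 320.97 lever -5.700690730548969
172 320.83 lever -5.8294969225258315
174 320.32 lever -5.497150003309695
tab 321.81050351922033 178.49269085002706 -8.265223451717635
171 319.99 325.05 -7.7
172 319.89 324.88 -7.73
173 319.7 324.67 -7.68
174 319.5 324.36 -7.55
175 319.27 324.19 -7.49
176 319.0 324.0 -7.39
177 318.71 323.99 -7.4
178 318.82 323.88 -7.6
lever -7.565405895878763
-5 [np.float64(319.61), np.float64(319.67)]
-6 [np.float64(320.33), np.float64(320.4)]
-7 [np.float64(321.06), np.float64(321.13)]
-8 [np.float64(321.79), np.float64(321.87)]
top0 [[1, 3, -3, 13, 66, 128, 137, 133, 124, 110, 72, 20, 1, -1, 0], [0, 2, 2, 20, 83, 140, 144, 146, 145, 135, 86, 24, 1, -1, 2], [-2, -2, -2, 23, 99, 145, 145, 145, 144, 116, 42, 1, -1, 1, 0]]
top_last [[3, 3, -1, 7, 9, 14, 13, 12, 11, 52, 75, 29, 2, -1, 1], [0, 2, 1, 5, 13, 7, 12, 16, 35, 109, 113, 32, 1, -1, 2], [-1, -2, -1, 5, 13, 8, 11, 13, 66, 118, 56, 1, 0, 0, 6]]
```

The lever is at −7.5° and the tab at about −8.4°, so it needs about 1° more (2 mm at the peg). I'll return along the same path and push a little further.

Call:
step_arm(commands=[{"travel": [0,0.04,0],"turn": [0,0,0]},{"travel": [0,0.08,0],"turn": [0,0,0]},{"travel": [0,0.12,0],"turn": [0,0,0]},{"travel": [0,0.16,0.02],"turn": [0,0,0]},{"travel": [0,0.18,0.05],"turn": [0,0,0]}])

```text
time: 13.05
position: [0.6379, 0.0482, 0.1762]
tool_rot: [0.366, 3.114, 0.006]
ft_force: [-0.0, -0.5, -0.7]
grip_width: 0.55
grip_force: 0.0
```

Call:
step_arm(commands=[{"travel": [0,0,0.005],"turn": [0,0,0]},{"travel": [0,0,0.035],"turn": [0,0,0]},{"travel": [0,0,0.065],"turn": [0,0,0]},{"travel": [0,0,0.08],"turn": [0,0,0]},{"travel": [0,0,0.08],"turn": [0,0,0]}])

```text
time: 13.55
position: [0.6349, 0.0399, 0.0917]
tool_rot: [-0.378, -3.115, 0.001]
ft_force: [-0.3, 0.1, 0.2]
grip_width: 0.553
grip_force: 0.0
```

Call:
step_arm(commands=[{"travel": [0,-0.006,0],"turn": [0,0,0]},{"travel": [0,-0.011,0],"turn": [0,0,0]},{"travel": [0,-0.0125,0],"turn": [0,0,0.5]},{"travel": [0,-0.014,0],"turn": [0,0,1]},{"travel": [0,-0.014,0],"turn": [0,0,1]}])

```text
time: 14.05
position: [0.6341, 0.0281, 0.0946]
tool_rot: [0.405, 3.112, 0.003]
ft_force: [1.8, 2.7, 1.5]
grip_width: 0.548
grip_force: 1.7
```

Call:
step_arm(commands=[{"travel": [0,-0.001,0],"turn": [0,0,0]},{"travel": [0,-0.0015,0],"turn": [0,0,0]},{"travel": [0,-0.0015,0],"turn": [0,0,0]},{"travel": [0,-0.0015,0],"turn": [0,0,0]}])

```text
time: 14.45
position: [0.6327, 0.0259, 0.0933]
tool_rot: [0.405, 3.115, 0.001]
ft_force: [2.8, 3.4, 2.3]
grip_width: 0.55
grip_force: 2.1
```

Call:
step_arm(commands=[{"travel": [0,0.006,0],"turn": [0,0,0]},{"travel": [0,0.012,0],"turn": [0,0,0]},{"travel": [0,0.012,-0.015],"turn": [0,0,0]},{"travel": [0,0.012,-0.04],"turn": [0,0,0]},{"travel": [0,0.012,-0.08],"turn": [0,0,0]}])

```text
time: 14.95
position: [0.6336, 0.0362, 0.1723]
tool_rot: [-0.404, -3.11, 0.003]
ft_force: [2.1, -0.1, 0.6]
grip_width: 0.552
grip_force: 0.0
```

Call:
step_arm(commands=[{"travel": [0,-0.04,-0.03],"turn": [0,0,0]},{"travel": [0,-0.08,-0.05],"turn": [0,0,0]},{"travel": [0,-0.12,-0.05],"turn": [0,0,0]},{"travel": [0,-0.16,-0.05],"turn": [0,0,0]},{"travel": [0,-0.18,-0.05],"turn": [0,0,0]}])

```text
time: 15.45
position: [0.5879, -0.1425, 0.2241]
tool_rot: [-0.414, -3.114, 0.006]
ft_force: [-0.9, 0.1, 0.0]
grip_width: 0.55
grip_force: 0.0
```

```bash
python3 see.py; python3 meas.py | tail -17
```

```text
174 321.1 lever -6.489150658524959
tab 321.81050351922033 178.49269085002706 -8.265223451717635
171 320.8 325.71 -8.57
172 320.73 325.63 -8.69
173 320.7 325.5 -8.8
174 320.54 325.24 -8.77
175 320.34 325.09 -8.77
176 319.95 325.01 -8.69
177 319.8 324.94 -8.78
178 319.83 324.82 -8.97
lever -8.75323790813855
-5 [np.float64(319.61), np.float64(319.67)]
-6 [np.float64(320.33), np.float64(320.4)]
-7 [np.float64(321.06), np.float64(321.13)]
-8 [np.float64(321.79), np.float64(321.87)]
top0 [[1, 3, -3, 13, 66, 128, 137, 133, 124, 110, 72, 20, 1, -1, 0], [0, 2, 2, 20, 83, 140, 144, 146, 145, 135, 86, 24, 1, -1, 2], [-2, -2, -2, 23, 99, 145, 145, 145, 144, 116, 42, 1, -1, 1, 0]]
top_last [[1, 0, -1, 16, 81, 83, 24, 9, 9, 7, 19, 9, 1, 1, 0], [1, 2, 0, 24, 77, 63, 13, 9, 8, 16, 28, 15, 1, 2, 2], [-2, -1, -2, 29, 82, 42, 11, 10, 13, 28, 13, 3, 1, 1, 2]]
```

The lever now sits about 0.4° (0.6 mm) from the tab centre, which is within my measuring error. The arm is clear, so I'm handing in.

```bash
python3 -c "
from bench import ctrl
print(ctrl.close_job())"
```

```text
the job is handed in; nothing more can be done
None
```

I pushed the lever to the open stop, where the force rose with no further motion, then pushed it back to within about 0.4° (0.6 mm) of centre over the red tab, and handed the job in at about 15.6 s with the arm clear; I only pushed the lever and met no unexpected contact, but I did not check the tab and the loose items separately for movement at the end.

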